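Latch the tray stack, peel off the empty top tray and present it

ROBOT

A 6-joint arm with a two-finger parallel gripper is mounted at the origin on the work surface. World frame = base frame: x ahead of the robot, y to its left, z up, the work surface at z = 0. Lengths are in mm, angles in rad, forces in N, time in s.
With the tool pointing down it reaches from about 250 to 800 mm from the base axis. Payload 8.5 kg.
Tool frame: the origin (TCP) lies on the centre line of the jaws, within the pads' length; the fingertips stand 17 mm ahead of it and the grasp point (between the pads) lies 2 mm behind it; z points along the fingers, y is the direction in which the jaws open and shut (so a half turn about z gives the same grasp; the last joint's range is limited). The gripper opens to 85 mm and grips with 20 to 120 N. Pads are 22 mm wide; open, the fingers measure 114 mm over their backs; the gripper's body (76 mm by 85 mm) begins 54 mm behind the grasp point. The pads swing forward as they close: fully open they stand 13 mm farther back than shut.
Start: joints at [-1.127, 0.238, -0.013, 1.319, 0, 1.571], TCP at [225.402, -474.104, 248.276] pointing down, gripper open.
Joint ranges: [-2.66, 2.66], [-1.03, 1.9], [-1.14, 1.46], [-1.82, 2.27], [-1.45, 1.34], [-3.14, 3.14]. Speed limits (rad/s): [2.22, 2.22, 2.79, 3.14, 3.14, 3.14].

INTERFACE

Orientations are given as [roll, pitch, yaw] about the fixed x, y, z axes, in that order (R = Rz(yaw) Ry(pitch) Rx(roll)).
In Python, from cell import * gives the robot as it stands.
- The arm moves only by the tool apply_moves, never from a script. Its argument "motion" is a list of rows, each a list of 4 numbers: the shift along the tool's x, y, z in mm, then the turn about the tool's z in rad. In form: [[tx, ty, tz, twist], ...]. A call has 1 to 10 rows; each row is the pose to reach, as a shift and turn from the pose commanded when the call began, along the tool's axes at that moment; what a row does not reach only later rows make up. A row lasts 1/10 s, in which the tool goes at most 50 mm and 8.59 degrees, less where a joint would pass 70% of its speed; a pose out of reach is approached as far as the arm can. A call with a gripper value outside its range is refused whole. "grip" is the opening, from 0 (shut) to 1 (fully open), set as the call begins (left out, the last holds). The fingers move at their own pace and stop on an object; the grip force is fixed at half the most. Time passes only in rows, so rows that repeat a pose let the fingers close. It gives the time, the measured TCP pose, the force and the opening at its end, in the units of the state.
- sense(): the state, without advancing time (a new reading comes with each control period).
- snapshot(name): name is "scene" or "top" or "wrist"; returns a dict with "frame" (400x640x3 uint8, red, green, blue), "camera_matrix" (3x3 intrinsics, pixels), "position" and "rotation" of the camera in the world. Camera axes: x right, y down, z forward; pixel columns grow to the right and rows downward; lengths in mm; the calibration is good to about 2 mm. A picture is of the moment at which its call begins. There is no depth.
- sign_off(): hands the job in, once; it reports no verdict.
The state is a dict: "clock": time; "qpos": joint angles; "qd": joint speeds; "joint_torque": joint torques, N m; "position": TCP position; "ee_rot": TCP orientation; "contact_force": force on the tool from outside, world axes, zero at the start; "torque": the same for the moment, N m; "opening": finger opening in mm.
Only numpy, scipy, OpenCV 4.12 (cv2) and the standard library are available. Lean on these libraries where they do the work, as an engineer would, in place of code of your own. Each camera call takes 0.05 s, during which the arm holds its last target.

TASK

Swing the red hold-down latch fully closed into its catch so that the full blue trays stay down, then take the empty white tray by its yellow corner ear and peel it off the stack: lift that corner first, with the opposite corner still down, until the clips let go. Present the tray over the middle of the green check mat, roughly level and at least 10 cm above the bench, and finish still holding it there, at rest, with the latch closed, the blue trays seated in their cradle and everything else left where it is.

Things in the scene. Friction and masses are not known exactly. Their poses are not given: they have to be found in the camera images.
- latch (a joint): Red hold-down latch bar on the cradle, swinging level about an upright pin. 0 = fully closed against a hard stop, across the end tongue of the blue stack, in its C-shaped catch. Grows (rad, to 1.6) as it opens, clockwise from above, so it closes counter-clockwise. Starts at 0.8 to 1.35; stays where it is left; about 1 N at the knob moves it.
- latch_knob (a point): Upright red round knob at the free end of the latch bar, 16 mm in diameter; this point is on its axis, 97 mm above the bench; the knob's free length runs from 34 mm below this point (bar top) to 18 mm above it. It is 107 mm from the hinge axis.
- latch_hinge (a point): Point on the latch's upright hinge axis, 57 mm above the bench, at mid-height of the 12 mm thick bar. Does not move with the latch; its axes are the cradle's: closed, the bar points along -x; open at 1.57 it points along +y.
- cradle_seat (a point): Centre of the top face of the fixed aluminium cradle plate (165 x 225 x 12 mm) on which the stack sits, 12 mm above the bench; x, y along the plate's short and long sides. A hood at its -y end holds one end tongue of the stack, the latch the +y end tongue; the steel catch reaches 69 mm above the bench.
- stack: Full blue trays, 120 x 160 mm, 40 mm high, 0.4 kg, loose in the cradle with 1 to 2 mm play; without the latch a straight pull can bring them up too. Four spring clips (black noses, on the long sides, 35 mm either side of the middle, 62 mm above the bench) snap over the white rim; each lets go at about 5 N, risen some 5 mm. Origin: centre of the underside; axes as the cradle's.
- tray: The empty white top tray, 0.08 to 0.15 kg: flat rim 120 (x) x 160 (y) mm, 4 mm thick, with a pocketed pan 12 mm deep below it, nested in the stack. Origin at the centre of the pan's underside; z up, axes as the cradle's at the start. At rest its rim spans 52 to 56 mm above the bench.
- tray_center (a point): Middle of the white tray, 8 mm above its underside, half-way up the tray without its ear.
- tray_ear (a point): Grip point of the yellow upright ear on the white tray's -x, -y corner: a fin 10 mm thick, 30 long, 48 high, standing along the tray's diagonal, so gripped across it, from above. The point is 13 mm below the fin's top, 35 mm above the rim's top, 91 mm above the bench at rest; tray centre = ear + (49, 66) mm in tray axes (82 mm along the diagonal).
- tray_far_corner (a point): Underside of the white tray's rim at the corner diagonally opposite the ear (+x, +y): 182 mm from the ear point horizontally, 52 mm above the bench at rest. The tray hinges on this corner while it is peeled; tipping it by about 0.25 rad frees all four clips.
- mat: Flat green check mat with a white border line, 200 x 180 x 3 mm, fixed on the bench left or right of the cradle. Origin at its centre.
- sleeve_box: Black open box of steel sleeves, 120 x 150 x 36 mm, on the other side of the cradle from the mat. Bystander: leave it where it is.
- stepped_sleeve: Stepped steel sleeve standing on end, 38 mm across, 45 mm high. Bystander: leave it where it is.
- short_sleeve: Short steel sleeve standing on end, 46 mm across, 32 mm high. Bystander: leave it where it is.
- grease_tub: Black grease tub with red lid, 100 mm across, 110 mm high. Bystander: leave it where it is.
- spanner: Steel spanner, 170 mm long, lying flat. Bystander: leave it where it is.
- screwdriver: Screwdriver with black handle, 190 mm long, lying flat. Bystander: leave it where it is.
- press_head: Black hydraulic press head lying on its side, about 200 mm long, 60 mm thick. Bystander: leave it where it is.
Things that resemble listed ones, but are neither listed nor needed, are in the scene too. Several things have the shape of the tray; the one meant has the colours described above.

How it is judged:
By the outcome, as a careful person would: the job done as asked, in the order asked, and still so for the second after the job is handed in, while the arm keeps its last pose, push and grip.
It also fails if it takes over 56 s, if anything falls off the work surface, if the arm or the gripper's body presses on something with over 40 N, if the wrist force passes 120 N, or if a joint passes its speed limit or range.

## Working session

There is one attempt and no reset: what is moved stays moved. The work goes in short steps, Python scripts to look and compute and a tool call to move; the robot and the scene stay as the last step left them, time stands still between calls to the robot, and variables do not carry over. Pictures are saved under pics/ and viewed, and the job is handed in when it is done.

Besides the shell and the picture viewer there is one more tool, called after "Emit:" by a JSON object that holds its "fn" and its "kwargs", one argument or row to a line. apply_moves: Moves the arm, as the interface text tells. Its arguments: {"type":"object","properties":{"motion":{"type":"array"},"grip":{"type":"number"}},"required":["motion"]}

```bash
mkdir -p pics; ls; python3 - <<'E'
from cell import *
import cv2
print(sense())
for n in ("scene","top","wrist"):
    s=snapshot(n); cv2.imwrite(f"pics/{n}0.png",s["frame"][:,:,::-1]); print(n,s["camera_matrix"],s["position"],s["rotation"])
E
```

```text
pics
{'clock': 0.0, 'qpos': array([-1.12700589e+00,  2.38765999e-01, -1.42494521e-02,  1.31918793e+00,
        1.61637485e-05,  1.57082681e+00]), 'qd': array([ 0.00057616, -0.00162493,  0.00074284,  0.00183165,  0.00084279,
       -0.00182244]), 'joint_torque': array([-3.23416913e-03, -5.38778329e+01,  3.46440268e+01,  1.83049310e-02,
        9.14076418e-05,  1.18437706e-05]), 'position': array([ 225.25611033, -473.79418375,  247.68722501]), 'ee_rot': array([-3.14018560e+00, -1.61208462e-05,  4.43759932e-01]), 'contact_force': array([-0.03955468, -0.23282159, -0.48930468]), 'torque': array([-0.06170455,  0.01547967, -0.01516435]), 'opening': 85.566621895536}
scene [[396.8066948    0.         317.45192511]
 [  0.         396.8066948  197.48271489]
 [  0.           0.           1.        ]] [ 984.14004797  566.81564495 1041.65164426] [-2.46130414e+00  6.57685299e-04  2.44877934e+00]
top [[385.16353645   0.         315.30932856]
 [  0.         385.16353645 203.2895298 ]
 [  0.           0.           1.        ]] [ 323.38222123  -16.97288392 1097.3875955 ] [-2.9621681   0.01085062 -1.57044987]
wrist [[291.26785069   0.         320.74730202]
 [  0.         291.26785069 198.95667769]
 [  0.           0.           1.        ]] [ 298.22721519 -439.59062     373.63940791] [ 2.82371653e+00  1.57853160e-03 -1.12609902e+00]
```

View pics/scene0.png

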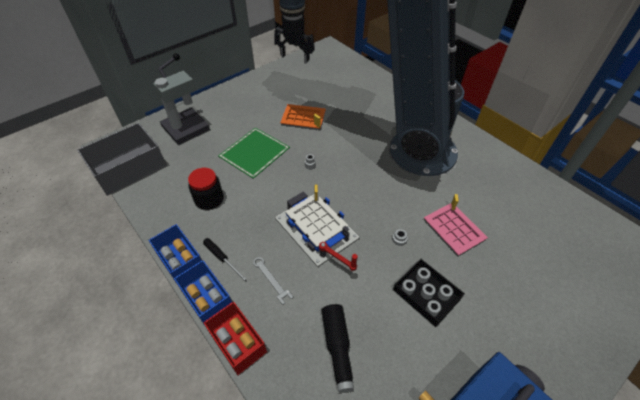

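View pics/top0.png

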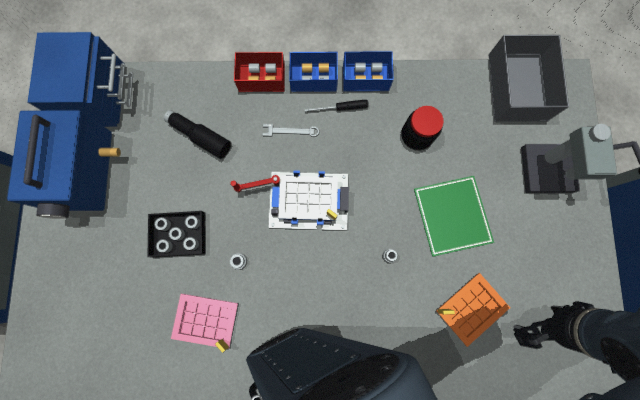

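View pics/wrist0.png

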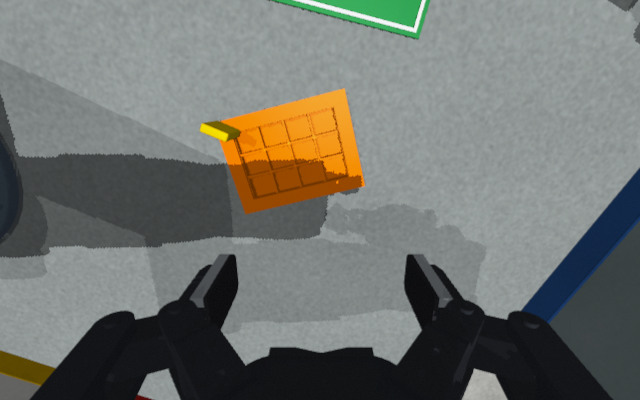

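```bash
cat > h.py <<'E'
import numpy as np, cv2
from scipy.spatial.transform import Rotation as Ro
def ray(s,px,z):
    K=s["camera_matrix"];R=Ro.from_euler("xyz",s["rotation"]).as_matrix()
    d=R@np.linalg.inv(K)@np.array([px[0],px[1],1.]);p=np.array(s["position"])
    return p+d*(z-p[2])/d[2]
def proj(s,P):
    K=s["camera_matrix"];R=Ro.from_euler("xyz",s["rotation"]).as_matrix()
    c=K@(R.T@(np.array(P)-s["position"]));return c[:2]/c[2]
def crop(s,name,u0,v0,u1,v1,k):
    im=s["frame"][v0:v1,u0:u1,::-1];im=cv2.resize(im,None,fx=k,fy=k,interpolation=cv2.INTER_CUBIC);
    cv2.imwrite(f"pics/{name}.png",im)
E
python3 - <<'E'
from cell import *
from h import *
import pickle
s=snapshot("top");crop(s,"top1",220,160,360,240,5.7)
t=snapshot("scene");crop(t,"scene1",260,175,370,275,5.7)
pickle.dump((s,t),open("s.pkl","wb"))
print(Ro.from_euler("xyz",s["rotation"]).as_matrix())
E
```

```text
[[ 3.46436950e-04 -9.83947163e-01  1.78459688e-01]
 [-9.99941073e-01  1.59550401e-03  1.07380451e-02]
 [-1.08504022e-02 -1.78452892e-01 -9.83888629e-01]]
```

View pics/top1.png

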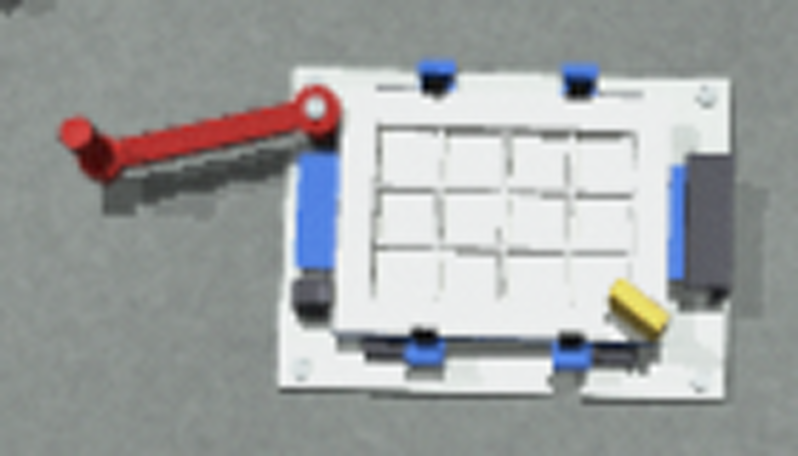

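View pics/scene1.png

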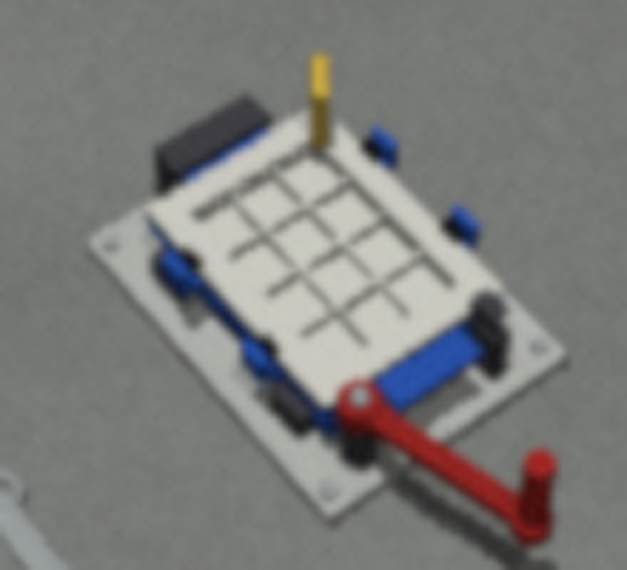

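```bash
python3 - <<'E'
from h import *
import pickle
s,t=pickle.load(open("s.pkl","rb"))
c=lambda u,v:(220+u/5.7-.4,160+v/5.7-.4)
d=lambda u,v:(260+u/5.7-.4,175+v/5.7-.4)
def two(a,b):
    o=[]
    for S,p in((s,a),(t,b)):
        p0=ray(S,p,0);d_=p0-S["position"];o.append((S["position"],d_/np.linalg.norm(d_)))
    A=np.vstack([np.eye(3)-np.outer(x,x) for _,x in o]);B=np.concatenate([(np.eye(3)-np.outer(x,x))@q for q,x in o])
    return np.linalg.lstsq(A,B,rcond=None)[0]
P=[ray(s,c(*p),12) for p in((293,66),(729,78),(724,400),(278,388))]
P2=[ray(t,d(*p),12) for p in((330,520),(90,242),(567,354))]
print("plate",np.round(P,1));print("scene",np.round(P2,1))
C=np.mean(P,0);print("centre",C,[np.linalg.norm(P[i]-P[i-1]) for i in range(4)])
yv=(P[0]+P[3]-P[1]-P[2])/2; print("y dir",np.arctan2(-yv[0],yv[1]))
print("hinge",ray(s,c(316,106),65),ray(t,d(358,397),65),two(c(316,106),d(358,397)))
print("knob top",ray(s,c(78,132),115),ray(t,d(541,464),115),two(c(78,132),d(541,464)))
print("ear top",ray(s,c(638,302),104),ray(t,d(321,62),104),two(c(638,302),d(321,62)))
m=[(415,191),(478,177),(493,239),(431,254)]
Q=np.array([ray(s,p,3) for p in m]);print("mat",Q.round(0),Q.mean(0))
for n,p,z in(("short/step sleeve L",(238,261),40),("sleeve R",(391,255),35),("tub top",(427,113),110)):print(n,ray(s,p,z))
E
```

```text
plate [[615.5 123.9  12. ]
 [608.6 -98.5  12. ]
 [444.  -93.6  12. ]
 [450.2 127.9  12. ]]
scene [[616.9 123.6  12. ]
 [608.  -98.8  12. ]
 [453.2 127.5  12. ]]
centre [529.58478998  14.92560054  12.        ] [np.float64(165.32584903687274), np.float64(222.55143366446922), np.float64(164.654474489405), np.float64(221.67549891871434)]
y dir -0.02940317936631247
hinge [581.20767015 105.47576311  65.        ] [579.94365066 101.29531559  65.        ] [580.94563797 104.15497549  69.15099784]
knob top [556.6699433  209.00378546 115.        ] [558.25085844 208.50012012 115.        ] [557.35556769 208.67735744 114.08948077]
ear top [478.8578912  -48.45724881 104.        ] [472.98225104 -57.43972677 104.        ] [478.08691812 -49.1136132  114.84018358]
mat [[ 558. -294.    3.]
 [ 599. -479.    3.]
 [ 419. -507.    3.]
 [ 376. -330.    3.]] [ 487.85924553 -402.47375541    3.        ]
short/step sleeve L [355.84647688 204.98328094  40.        ]
sleeve R [ 372.21842057 -212.15310587   35.        ]
tub top [ 750.86163778 -309.05309104  110.        ]
```

```bash
cat >> h.py <<'E'
def mv(st,xyz,yaw):
    p=np.array(st["position"]);R=Ro.from_euler("xyz",st["ee_rot"]).as_matrix()
    d=R.T@(np.array(xyz,float)-p)
    dy=(yaw-st["ee_rot"][2]+np.pi)%(2*np.pi)-np.pi
    return np.round(d,1),round(-dy,3)
E
python3 - <<'E'
from cell import *
from h import *
s=sense();print(s["clock"],mv(s,(557.4,208.7,200),-1.35))
E
```

```text
0.25 (array([ 593. , -473.9,   48.3]), np.float64(1.794))
```

Emit:
{"fn": "apply_moves", "kwargs": {
  "motion": [
    [39, -31, 3, 0.12],
    [78, -62, 6, 0.24],
    [117, -93, 9, 0.36],
    [156, -124, 12, 0.48],
    [195, -156, 15, 0.6],
    [234, -187, 18, 0.72],
    [273, -218, 21, 0.84],
    [312, -249, 24, 0.96],
    [351, -280, 27, 1.08],
    [390, -311, 30, 1.2]
  ]
}}

```text
clock: 1.25
position: [341.6, -203.5, 222.0]
ee_rot: [-3.061, 0.005, -0.595]
contact_force: [-0.5, 0.3, -0.0]
opening: 85.6
```

```bash
python3 - <<'E'
from cell import *
from h import *
s=sense();print(s["position"],s["ee_rot"],s["qpos"],mv(s,(557.4,208.7,180),-1.35))
E
```

```text
[ 341.62835642 -203.50857385  222.04092378] [-3.06103756  0.00482619 -0.59487604] [-0.59592646  0.03469221 -0.3286968   1.2123183   0.08054998  3.14053883] (array([ -52.1, -457.4,   79.4]), np.float64(0.755))
```

Emit:
{"fn": "apply_moves", "kwargs": {
  "motion": [
    [0, 0, 0, -0.1],
    [0, 0, 0, -0.2]
  ]
}}

```text
clock: 1.45
position: [340.7, -204.3, 222.1]
ee_rot: [-3.063, -0.011, -0.394]
contact_force: [0.2, -0.7, 0.2]
opening: 85.7
```

```bash
python3 - <<'E'
from cell import *
from h import *
s=sense();print(s["position"],s["ee_rot"],s["qpos"],mv(s,(557.4,208.7,180),1.79))
E
```

```text
[ 340.71304153 -204.32117272  222.14940667] [-3.06258999 -0.01123328 -0.39401479] [-0.59825131  0.03411923 -0.32895839  1.21277611  0.07963555  2.93671069] (array([  41. , -459.7,   79.1]), np.float64(-2.184))
```

Emit:
{"fn": "apply_moves", "kwargs": {
  "motion": [
    [4, -46, 8, -0.14],
    [8, -92, 16, -0.28],
    [12, -138, 24, -0.42],
    [16, -184, 32, -0.56],
    [20, -230, 40, -0.7],
    [24, -276, 46, -0.84],
    [28, -322, 52, -0.98],
    [32, -368, 58, -1.12],
    [36, -400, 64, -1.26],
    [38, -420, 68, -1.4]
  ]
}}

```text
clock: 2.45
position: [541.2, 174.9, 187.4]
ee_rot: [-3.139, -0.08, 1.012]
contact_force: [0.8, 0.0, -1.0]
opening: 85.4
```

```bash
python3 - <<'E'
from cell import *
from h import *
s=sense();print(s["position"],s["ee_rot"],s["qpos"],mv(s,(557.4,208.7,180),1.79))
E
```

```text
[541.19498683 174.89287954 187.35016701] [-3.13927657 -0.07982209  1.01166762] [ 0.28467899  0.29735043 -0.09286588  1.12242152  0.05475299  2.41610456] (array([36.6, -4.2, 10.3]), np.float64(-0.778))
```

Emit:
{"fn": "apply_moves", "kwargs": {
  "motion": [
    [8, -1, 2, -0.14],
    [16, -2, 4, -0.28],
    [24, -3, 6, -0.42],
    [32, -4, 8, -0.56],
    [37, -4, 10, -0.7],
    [37, -4, 10, -0.778],
    [37, -4, 10, -0.778],
    [37, -4, 10, -0.778]
  ]
}}

```text
clock: 3.25
position: [557.1, 206.3, 180.8]
ee_rot: [3.088, -0.059, 1.781]
contact_force: [-0.3, -0.5, 0.2]
opening: 85.5
```

```bash
python3 - <<'E'
from cell import *
from h import *
s=sense();print(s["position"],s["ee_rot"],s["qpos"],mv(s,(557.4,208.7,95),1.79))
w=snapshot("wrist");cv2.imwrite("pics/w1.png",w["frame"][:,:,::-1]);print(proj(w,(557.4,208.7,115)))
E
```

```text
[557.09153585 206.28384837 180.84346127] [ 3.08784239 -0.05867096  1.78109006] [ 0.32938203  0.34133204 -0.04520337  1.12384291  0.05177821  1.69302724] (array([-2.7, -3.8, 85.7]), np.float64(-0.009))
[316.29728771 223.85767888]
```

View pics/w1.png

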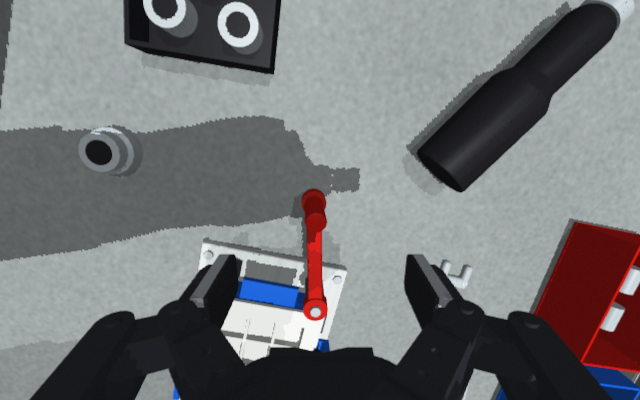

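Emit:
{"fn": "apply_moves", "kwargs": {
  "motion": [
    [-1, -1, 25, 0],
    [-2, -3, 55, 0],
    [-3, -4, 80, 0],
    [-3, -4, 86, 0],
    [-3, -4, 86, 0]
  ]
}}

```text
clock: 3.8
position: [557.0, 208.3, 94.4]
ee_rot: [3.089, -0.058, 1.782]
contact_force: [0.1, 0.0, 0.8]
opening: 85.2
```

Emit:
{"fn": "apply_moves", "kwargs": {
  "motion": [
    [0, 0, 0, 0],
    [0, 0, 0, 0],
    [0, 0, 0, 0],
    [0, 0, 0, 0],
    [0, 0, 0, 0]
  ],
  "grip": 0.3
}}

```text
clock: 4.3
position: [557.5, 208.5, 95.2]
ee_rot: [3.087, -0.059, 1.784]
contact_force: [-0.1, 0.5, 0.5]
opening: 25.2
```

```bash
python3 - <<'E'
from cell import *
from h import *
s=sense();print(s["position"],s["ee_rot"])
w=snapshot("wrist");cv2.imwrite("pics/w2.png",w["frame"][:,:,::-1])
# arc rows for knob from angle a0 to 3.112, step .11
H=np.array([580.9,104.2]);a0=s["ee_rot"][2]
p0=np.array(s["position"])
for k in range(1,21):
    a=1.79+k*.07
    print(k,mv(s,(H[0]+107*np.cos(a),H[1]+107*np.sin(a),95),a))
E
```

```text
[557.5380622  208.54896383  95.24003394] [ 3.08683896 -0.05868792  1.78356699]
1 (array([-0.3, -7.4, -0.2]), np.float64(-0.076))
2 (array([ -1.1, -14.8,  -0.6]), np.float64(-0.146))
3 (array([ -2.4, -22.2,  -1.1]), np.float64(-0.216))
4 (array([ -4.3, -29.4,  -1.6]), np.float64(-0.286))
5 (array([ -6.7, -36.5,  -2.1]), np.float64(-0.356))
6 (array([ -9.5, -43.4,  -2.7]), np.float64(-0.426))
7 (array([-12.8, -50.1,  -3.3]), np.float64(-0.496))
8 (array([-16.6, -56.5,  -3.8]), np.float64(-0.566))
9 (array([-20.9, -62.6,  -4.4]), np.float64(-0.636))
10 (array([-25.5, -68.5,  -5. ]), np.float64(-0.706))
11 (array([-30.6, -74. ,  -5.6]), np.float64(-0.776))
12 (array([-36. , -79.1,  -6.2]), np.float64(-0.846))
13 (array([-41.7, -83.9,  -6.8]), np.float64(-0.916))
14 (array([-47.8, -88.2,  -7.4]), np.float64(-0.986))
15 (array([-54.2, -92.1,  -8. ]), np.float64(-1.056))
16 (array([-60.8, -95.5,  -8.6]), np.float64(-1.126))
17 (array([-67.7, -98.4,  -9.1]), np.float64(-1.196))
18 (array([ -74.7, -100.9,   -9.7]), np.float64(-1.266))
19 (array([ -82. , -102.9,  -10.2]), np.float64(-1.336))
20 (array([ -89.3, -104.3,  -10.7]), np.float64(-1.406))
```

View pics/w2.png

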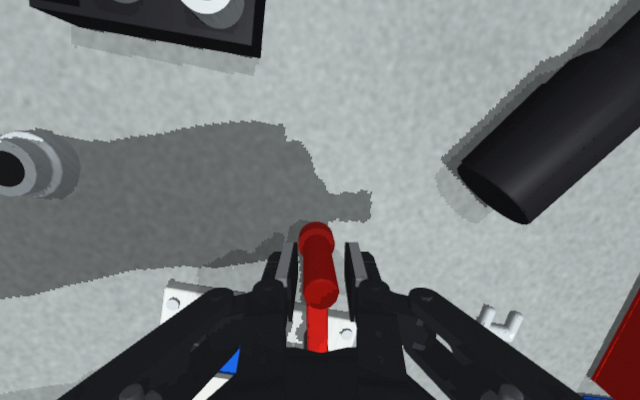

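The knob (318,265) is caged between the pads. Swinging along the arc.

Emit:
{"fn": "apply_moves", "kwargs": {
  "motion": [
    [0, -7, 0, -0.08],
    [-1, -15, -1, -0.15],
    [-2, -22, -1, -0.22],
    [-4, -29, -2, -0.29],
    [-7, -36, -2, -0.36],
    [-9, -43, -3, -0.43],
    [-13, -50, -3, -0.5],
    [-17, -57, -4, -0.57],
    [-21, -63, -4, -0.64],
    [-25, -69, -5, -0.71]
  ]
}}

```text
clock: 5.35
position: [495.1, 169.3, 94.8]
ee_rot: [3.062, -0.009, 2.495]
contact_force: [1.2, -0.6, 0.0]
opening: 25.9
```

```bash
python3 - <<'E'
from cell import *
from h import *
s=sense();print(s["position"],s["ee_rot"],s["contact_force"])
H=np.array([580.9,104.2])
p=s["position"];print(np.arctan2(p[1]-H[1],p[0]-H[0]),np.hypot(p[1]-H[1],p[0]-H[0]))
for k in range(1,12):
    a=2.49+k*.07
    print(k,a,mv(s,(H[0]+107*np.cos(a),H[1]+107*np.sin(a),95),a))
E
```

```text
[495.11506359 169.31736196  94.80352845] [ 3.06176751 -0.00856185  2.49531942] [ 1.15216609e+00 -5.57906219e-01  1.08297306e-05]
2.4923076058779756 107.70016779772205
1 2.56 (array([-0.9, -7.2, -0.8]), np.float64(-0.065))
2 2.6300000000000003 (array([ -1.7, -14.6,  -1.4]), np.float64(-0.135))
3 2.7 (array([ -2.9, -22. ,  -2. ]), np.float64(-0.205))
4 2.7700000000000005 (array([ -4.7, -29.2,  -2.6]), np.float64(-0.275))
5 2.8400000000000003 (array([ -7. , -36.3,  -3.2]), np.float64(-0.345))
6 2.91 (array([ -9.8, -43.3,  -3.7]), np.float64(-0.415))
7 2.9800000000000004 (array([-13. , -50. ,  -4.3]), np.float64(-0.485))
8 3.0500000000000003 (array([-16.7, -56.5,  -4.9]), np.float64(-0.555))
9 3.12 (array([-20.9, -62.7,  -5.4]), np.float64(-0.625))
10 3.1900000000000004 (array([-25.5, -68.6,  -5.9]), np.float64(-0.695))
11 3.2600000000000002 (array([-30.5, -74.1,  -6.4]), np.float64(-0.765))
```

Emit:
{"fn": "apply_moves", "kwargs": {
  "motion": [
    [-1, -7, -1, -0.07],
    [-2, -15, -1, -0.14],
    [-3, -22, -2, -0.21],
    [-5, -29, -2, -0.28],
    [-7, -36, -3, -0.35],
    [-10, -43, -3, -0.42],
    [-13, -50, -4, -0.49],
    [-16, -55, -4, -0.54],
    [-18, -58, -4, -0.58],
    [-20, -61, -4, -0.6]
  ]
}}

```text
clock: 6.35
position: [474.1, 108.5, 93.8]
ee_rot: [3.071, 0.038, 3.092]
contact_force: [-0.7, 0.6, 0.7]
opening: 25.8
```

```bash
python3 - <<'E'
from cell import *
from h import *
s=sense();print(s["position"],s["ee_rot"],s["contact_force"])
H=np.array([580.9,104.2])
p=s["position"];print(np.arctan2(p[1]-H[1],p[0]-H[0]),np.hypot(p[1]-H[1],p[0]-H[0]))
E
```

```text
[474.11566423 108.53593727  93.78226356] [3.07066026 0.03752211 3.09188044] [-0.7265881   0.64971538  0.68965332]
3.1010103279523653 106.87232905680989
```

Emit:
{"fn": "apply_moves", "kwargs": {
  "motion": [
    [0, -1, 0, 0],
    [0, -2, 0, 0],
    [0, -3, 0, 0],
    [0, -4, 0, 0],
    [0, -4, 0, 0]
  ]
}}

```text
clock: 6.85
position: [473.9, 104.9, 93.4]
ee_rot: [3.07, 0.037, 3.091]
contact_force: [-0.3, 1.8, 1.6]
opening: 25.4
```

Emit:
{"fn": "apply_moves", "kwargs": {
  "motion": [
    [0, -1, 0, 0],
    [0, -2, 0, 0],
    [0, -2, 0, 0]
  ]
}}

```text
clock: 7.15
position: [473.9, 104.4, 93.4]
ee_rot: [3.067, 0.037, 3.092]
contact_force: [-1.1, 11.5, -0.3]
opening: 25.6
```

Emit:
{"fn": "apply_moves", "kwargs": {
  "motion": [
    [0, -1, 0, 0],
    [0, -1, 0, 0],
    [0, -1, 0, 0]
  ]
}}

```text
clock: 7.45
position: [473.9, 104.2, 93.4]
ee_rot: [3.065, 0.037, 3.093]
contact_force: [-1.7, 16.0, -0.2]
opening: 26.0
```

```bash
python3 - <<'E'
from cell import *
from h import *
w=snapshot("wrist");cv2.imwrite("pics/w3.png",w["frame"][:,:,::-1])
w=snapshot("top");crop(w,"t3",240,160,360,240,6)
w=snapshot("scene");crop(w,"s3",260,175,370,275,5.7)
E
```

```text
(no output)
```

View pics/s3.png

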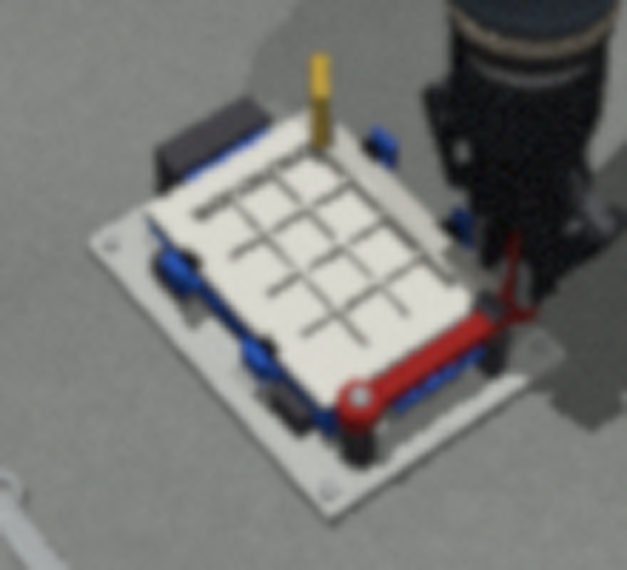

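View pics/w3.png

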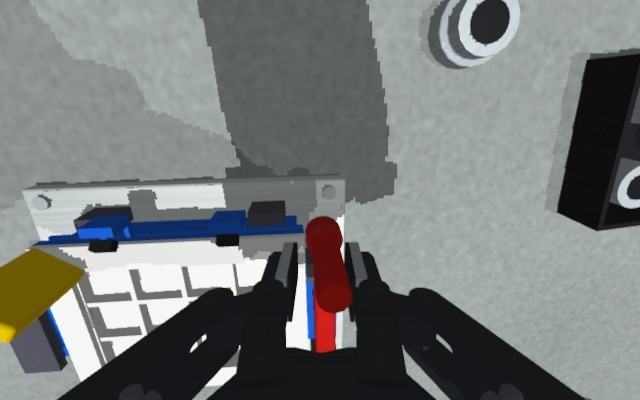

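Emit:
{"fn": "apply_moves", "kwargs": {
  "motion": [
    [0, 3, 0, 0],
    [0, 5, 0, 0],
    [0, 5, -20, 0],
    [0, 5, -45, 0],
    [0, 5, -70, 0]
  ]
}}

```text
clock: 8.1
position: [470.7, 101.4, 163.8]
ee_rot: [3.072, 0.036, 3.09]
contact_force: [0.3, 0.0, 0.3]
opening: 25.8
```

```bash
python3 - <<'E'
from cell import *
from h import *
s=sense();print(s["position"],s["ee_rot"],s["contact_force"],mv(s,(478.8,-49.2,160),4.045))
E
```

```text
[470.72397867 101.37164793 163.75427496] [3.07203199 0.03622318 3.09040648] [0.32629058 0.01872867 0.30303222] (array([ -15.6, -149.9,   -6.1]), np.float64(-0.955))
```

Emit:
{"fn": "apply_moves", "kwargs": {
  "motion": [
    [-2, -20, -1, -0.1],
    [-4, -45, -3, -0.2],
    [-6, -70, -4, -0.33],
    [-9, -95, -5, -0.46],
    [-12, -120, -6, -0.59],
    [-15, -140, -6, -0.72],
    [-16, -150, -6, -0.85],
    [-16, -150, -6, -0.955],
    [-16, -150, -6, -0.955],
    [-16, -150, -6, -0.955]
  ],
  "grip": 0.5
}}

```text
clock: 9.1
position: [479.5, -49.0, 159.1]
ee_rot: [3.131, 0.079, -2.24]
contact_force: [0.8, 0.2, -0.3]
opening: 42.8
```

```bash
python3 - <<'E'
from cell import *
from h import *
s=sense();print(s["position"],s["ee_rot"],s["qpos"],mv(s,(478.8,-49.2,89),4.045))
w=snapshot("wrist");cv2.imwrite("pics/w4.png",w["frame"][:,:,::-1]);print(proj(w,(478.8,-49.2,104)))
t=snapshot("top");crop(t,"t4",240,160,360,240,6)
t=snapshot("scene");crop(t,"s4",260,175,370,275,5.7)
E
```

```text
[479.49036794 -48.97991561 159.14650343] [ 3.13084308  0.07859955 -2.23996466] [-0.14593231  0.19330358 -0.31242489  1.03506124  0.07344677 -1.04688046] (array([ 6.1, -0.3, 69.9]), np.float64(-0.002))
[320.79501844 221.07522735]
```

View pics/w4.png

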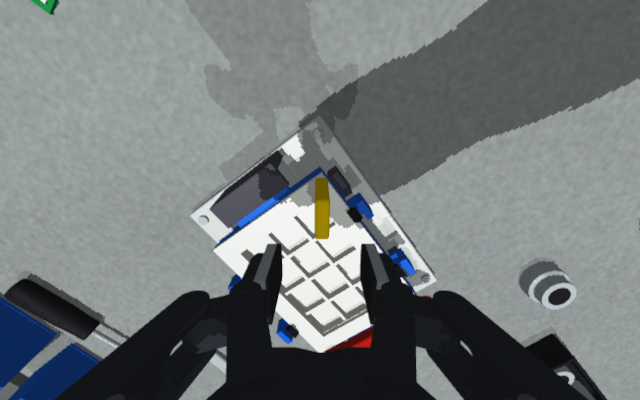

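View pics/s4.png

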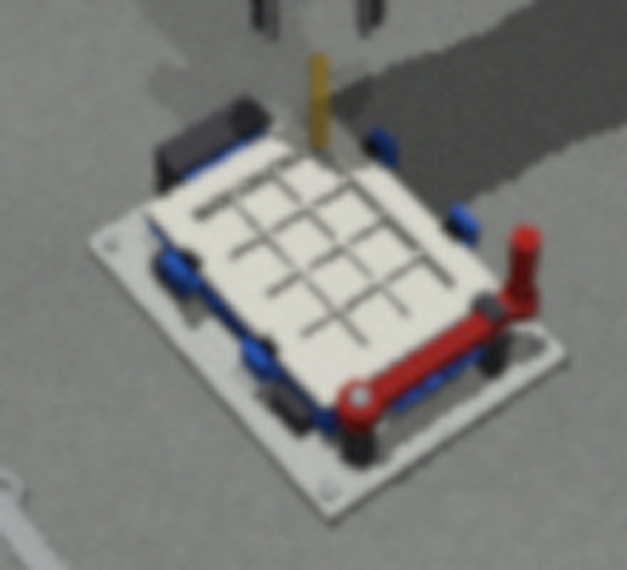

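View pics/t4.png

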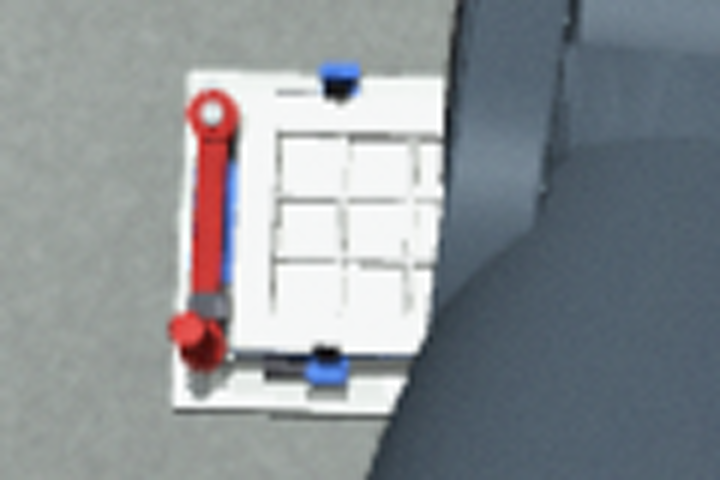

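Emit:
{"fn": "apply_moves", "kwargs": {
  "motion": [
    [2, 0, 20, 0],
    [4, 0, 45, 0],
    [6, 0, 62, 0],
    [6, 0, 70, 0],
    [6, 0, 70, 0]
  ]
}}

```text
clock: 9.75
position: [478.3, -48.4, 88.3]
ee_rot: [3.13, 0.078, -2.237]
contact_force: [-1.1, -0.0, -0.0]
opening: 42.8
```

Emit:
{"fn": "apply_moves", "kwargs": {
  "motion": [
    [0, 0, 0, 0],
    [0, 0, 0, 0],
    [0, 0, 0, 0],
    [0, 0, 0, 0],
    [0, 0, 0, 0],
    [0, 0, 0, 0]
  ],
  "grip": 0
}}

```text
clock: 10.35
position: [479.4, -48.9, 90.0]
ee_rot: [3.133, 0.08, -2.237]
contact_force: [-2.0, -0.3, 6.0]
opening: 9.1
```

```bash
python3 - <<'E'
from cell import *
from h import *
s=sense();print(s["position"],s["ee_rot"],s["contact_force"],s["torque"],s["opening"])
w=snapshot("wrist");cv2.imwrite("pics/w5.png",w["frame"][:,:,::-1])
E
```

```text
[479.37921586 -48.87701465  90.01658885] [ 3.13282302  0.07996177 -2.23662765] [-2.02297949 -0.34923924  6.02953085] [-0.23100958  0.04544346 -0.04953642] 9.076514356525049
```

View pics/w5.png

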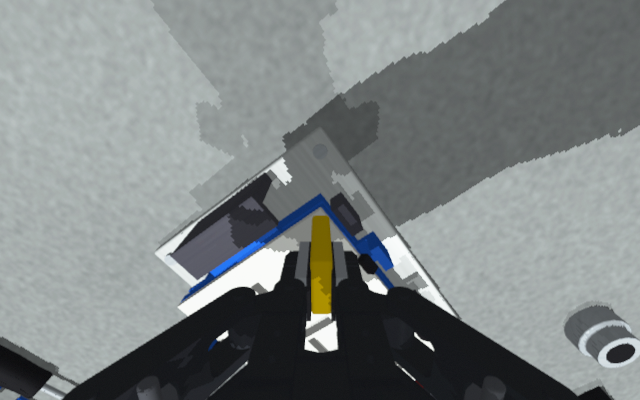

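Emit:
{"fn": "apply_moves", "kwargs": {
  "motion": [
    [-0.7, 0, -2.2, 0],
    [-1.4, 0, -4.4, 0],
    [-2.1, 0, -6.6, 0],
    [-2.9, 0, -8.8, 0],
    [-2.9, 0, -8.8, 0]
  ]
}}

```text
clock: 10.9
position: [479.8, -47.2, 98.1]
ee_rot: [3.131, 0.078, -2.237]
contact_force: [-2.5, -3.1, -3.1]
opening: 8.8
```

```bash
python3 - <<'E'
from cell import *
from h import *
s=sense();print(s["position"],s["ee_rot"],s["contact_force"],s["torque"],s["opening"])
w=snapshot("scene");crop(w,"s6",260,175,370,275,5.7)
E
```

```text
[479.75273091 -47.24724494  98.09221782] [ 3.13059729  0.07806    -2.23699145] [-2.46237737 -3.09397096 -3.14903988] [-1.07895306  1.12938238 -0.32054191] 8.821027802115214
```

View pics/s6.png

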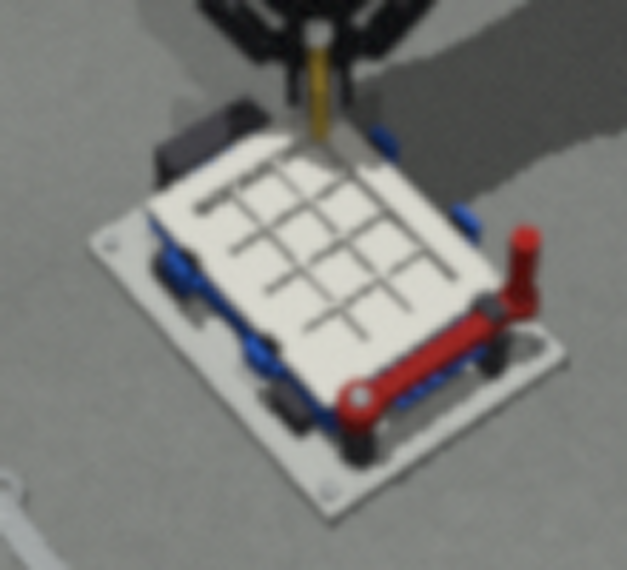

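Emit:
{"fn": "apply_moves", "kwargs": {
  "motion": [
    [-0.8, 0, -2.2, 0],
    [-1.6, 0, -4.4, 0],
    [-2.4, 0, -6.6, 0],
    [-3.3, 0, -8.8, 0],
    [-4.2, 0, -11, 0],
    [-5.2, 0, -13.2, 0],
    [-6.1, 0, -15.4, 0],
    [-7.1, 0, -17.5, 0]
  ]
}}

```text
clock: 11.75
position: [484.1, -42.6, 116.3]
ee_rot: [3.132, 0.079, -2.236]
contact_force: [-0.5, -3.6, -4.0]
opening: 8.6
```

```bash
python3 - <<'E'
from cell import *
from h import *
s=sense();print(s["position"],s["ee_rot"],s["contact_force"],s["torque"],s["opening"])
w=snapshot("scene");crop(w,"s7",260,175,370,275,5.7)
E
```

```text
[484.11529611 -42.64699565 116.29545672] [ 3.13152604  0.07937963 -2.23647247] [-0.45775145 -3.57151685 -3.97230022] [-1.34526753  0.63473126 -0.18341544] 8.575931003223285
```

View pics/s7.png

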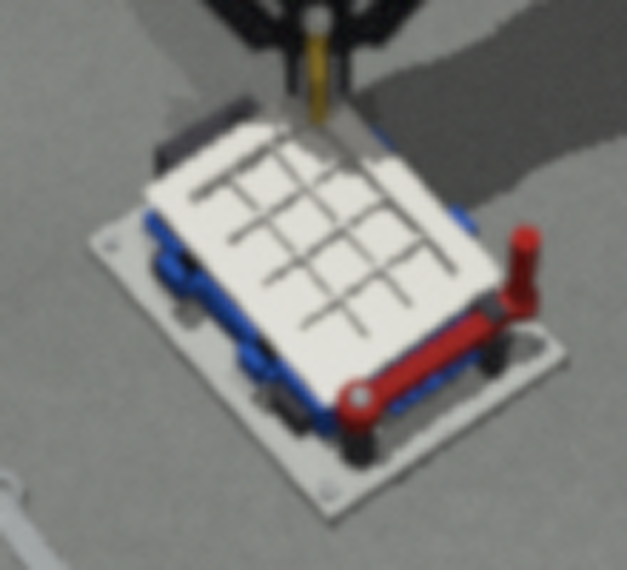

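Emit:
{"fn": "apply_moves", "kwargs": {
  "motion": [
    [-1, 0, -2, 0],
    [-2, 0, -4, 0],
    [-3.1, 0, -6.2, 0],
    [-4.2, 0, -8.3, 0],
    [-5.3, 0, -10.4, 0],
    [-6.5, 0, -12.4, 0],
    [-7.7, 0, -14.4, 0],
    [-8.8, 0, -16.4, 0],
    [-10, 0, -18.4, 0],
    [-11.2, 0, -20.4, 0]
  ]
}}

```text
clock: 12.8
position: [490.1, -35.2, 137.4]
ee_rot: [3.131, 0.079, -2.237]
contact_force: [0.1, -3.1, -3.1]
opening: 9.4
```

```bash
python3 - <<'E'
from cell import *
from h import *
s=sense();print(s["position"],s["ee_rot"],s["contact_force"],s["torque"],s["opening"])
w=snapshot("scene");crop(w,"s8",260,175,370,275,5.7)
w=snapshot("top");crop(w,"t8",220,130,360,240,5.7)
w=snapshot("wrist");cv2.imwrite("pics/w8.png",w["frame"][:,:,::-1])
E
```

```text
[490.09709277 -35.22770808 137.43077445] [ 3.13127435  0.07931692 -2.23657674] [ 0.12548851 -3.06070933 -3.06038301] [-1.41204124  0.44326222 -0.25935296] 9.393338433368207
```

View pics/s8.png

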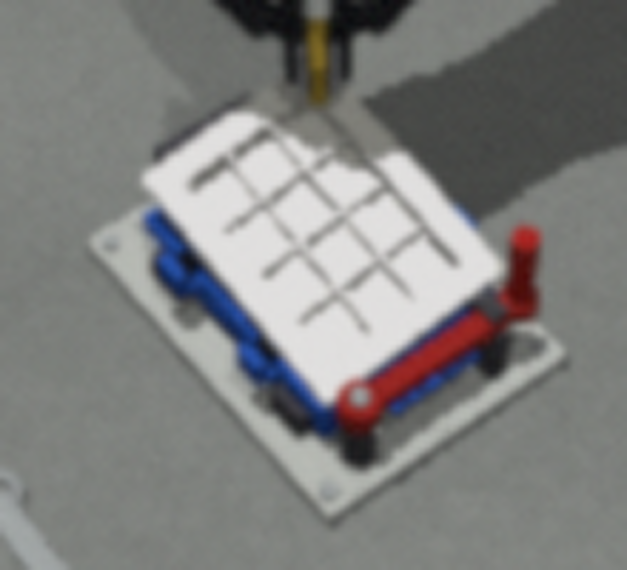

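View pics/t8.png

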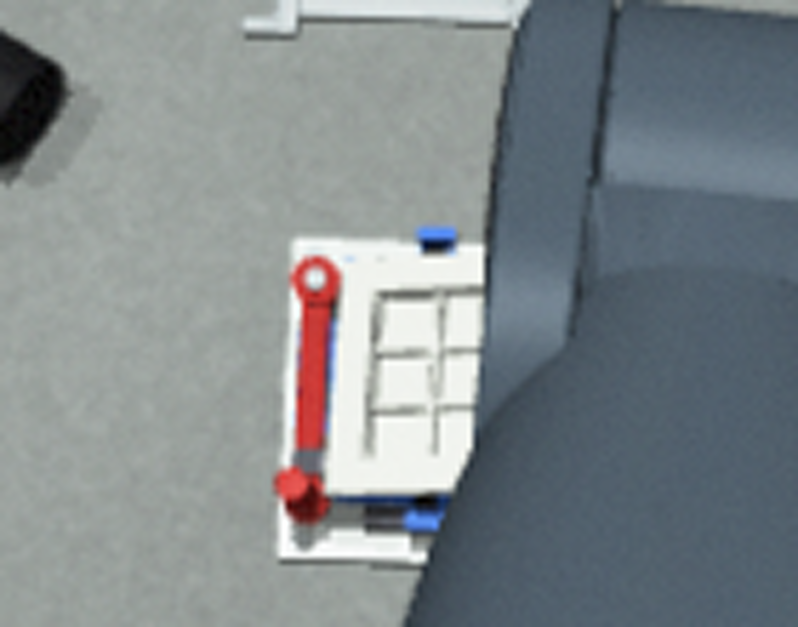

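View pics/w8.png

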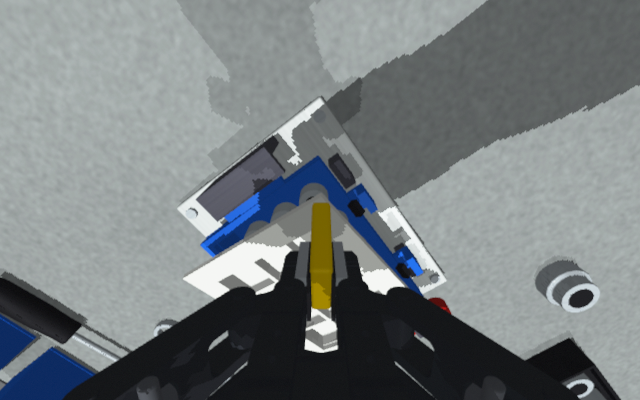

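Emit:
{"fn": "apply_moves", "kwargs": {
  "motion": [
    [-1.2, 0, -2, 0],
    [-2.5, 0, -4, 0],
    [-3.7, 0, -6, 0],
    [-4.5, 0, -10, 0],
    [-5.5, 0, -16, 0],
    [-6.5, 0, -24, 0],
    [-7.5, 0, -32, 0],
    [-9, 0, -42, 0],
    [-9, 0, -42, 0]
  ]
}}

```text
clock: 13.85
position: [494.8, -31.0, 181.6]
ee_rot: [3.133, 0.081, -2.236]
contact_force: [0.4, -0.4, -2.0]
opening: 9.4
```

```bash
python3 - <<'E'
from cell import *
from h import *
s=sense();print(s["position"],s["ee_rot"],s["contact_force"],s["torque"],s["opening"])
w=snapshot("scene");crop(w,"s9",250,165,370,275,5.3)
w=snapshot("wrist");cv2.imwrite("pics/w9.png",w["frame"][:,:,::-1])
E
```

```text
[494.76299468 -30.96942704 181.59594209] [ 3.13323303  0.08105376 -2.23611063] [ 0.41375125 -0.44331005 -1.98377315] [-0.14949247  0.06607763 -0.00143933] 9.375675979285829
```

View pics/s9.png

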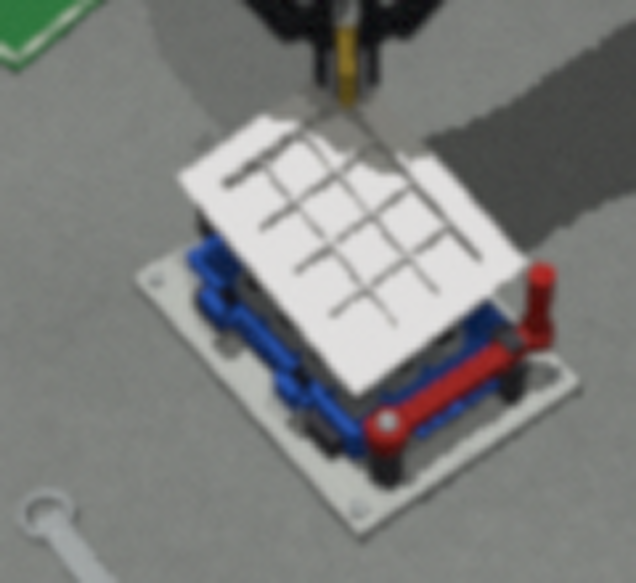

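View pics/w9.png

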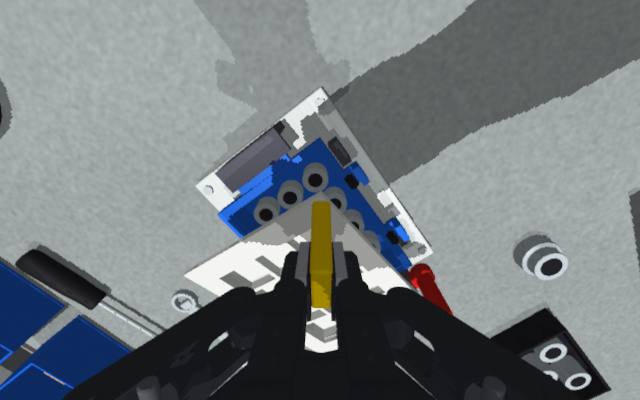

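```bash
python3 - <<'E'
from cell import *
from h import *
s=sense();print(mv(s,(449,-452,200),-2.236))
E
```

```text
(array([ 356.2, -224.1,  -50.6]), np.float64(-0.0))
```

Emit:
{"fn": "apply_moves", "kwargs": {
  "motion": [
    [0, 0, -12, 0],
    [8, -5, -22, 0],
    [24, -15, -26, 0],
    [48, -30, -29, 0],
    [76, -48, -32, 0],
    [108, -68, -36, 0],
    [140, -88, -38, 0],
    [172, -108, -40, 0],
    [204, -128, -42, 0],
    [236, -148, -44, 0]
  ]
}}

```text
clock: 14.95
position: [462.4, -312.8, 204.2]
ee_rot: [3.132, 0.079, -2.237]
contact_force: [0.1, -0.5, -1.6]
opening: 8.9
```

Emit:
{"fn": "apply_moves", "kwargs": {
  "motion": [
    [32, -20, -2, 0],
    [60, -38, -3, 0],
    [84, -53, -4, 0],
    [102, -65, -5, 0],
    [114, -72, -6, 0],
    [120, -76, -7, 0],
    [120, -76, -7, 0],
    [120, -76, -7, 0]
  ]
}}

```text
clock: 15.75
position: [448.8, -451.3, 200.4]
ee_rot: [3.131, 0.079, -2.236]
contact_force: [0.2, 0.0, -0.2]
opening: 9.4
```

```bash
python3 - <<'E'
from cell import *
from h import *
s=sense();print(s["position"],s["ee_rot"],s["qpos"],s["contact_force"],s["torque"],s["opening"],mv(s,(449,-452,110),-2.236))
w=snapshot("scene");crop(w,"s10",180,80,340,210,5)
w=snapshot("top");crop(w,"t10",370,130,530,260,5)
E
```

```text
[ 448.78056643 -451.29973614  200.39801192] [ 3.13093561  0.0793445  -2.2362049 ] [-0.82308279  0.46524647  0.20285282  1.33144208  0.07667536 -1.72977731] [ 0.22390077  0.00048333 -0.23047853] [-0.08943503  0.09148916  0.02702169] 9.354692614025025 (array([ 7.6, -1.6, 90.1]), np.float64(-0.0))
```

View pics/s10.png

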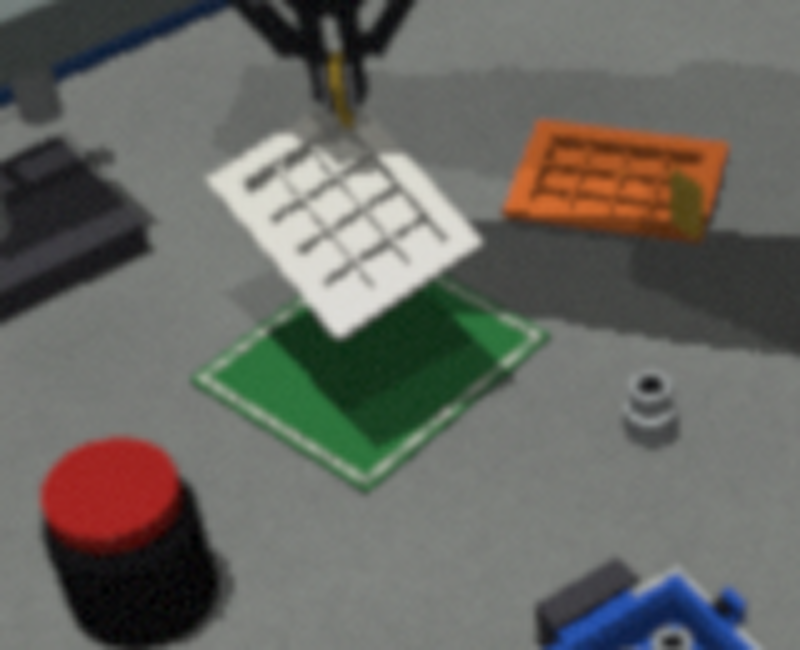

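View pics/t10.png

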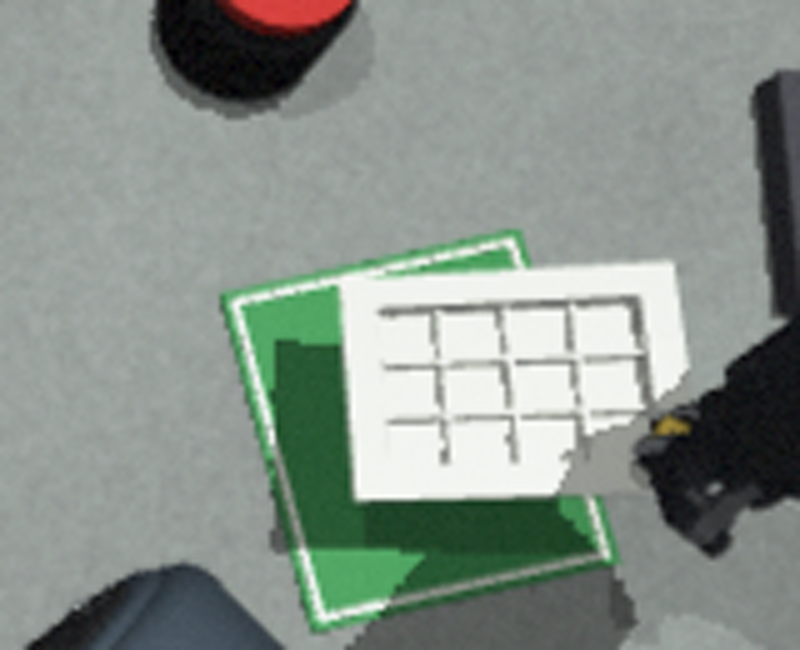

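Emit:
{"fn": "apply_moves", "kwargs": {
  "motion": [
    [2, 0, 20, 0],
    [4, 0, 45, 0],
    [6, -1, 68, 0],
    [7, -1, 84, 0],
    [8, -1, 92, 0],
    [8, -1, 96, 0],
    [8, -1, 98, 0],
    [8, -1, 98, 0]
  ]
}}

```text
clock: 16.65
position: [448.9, -452.2, 102.5]
ee_rot: [3.132, 0.079, -2.236]
contact_force: [-0.4, -1.0, -0.7]
opening: 9.1
```

```bash
python3 - <<'E'
from cell import *
from h import *
s=sense();print(s["position"],s["contact_force"],s["torque"],s["opening"])
w=snapshot("scene");crop(w,"s11",180,80,340,210,5)
E
```

```text
[ 448.89472306 -452.20121807  102.46295872] [-0.37488718 -0.97459263 -0.68787495] [-0.12694586  0.1830068   0.07361416] 9.088511235584647
```

View pics/s11.png

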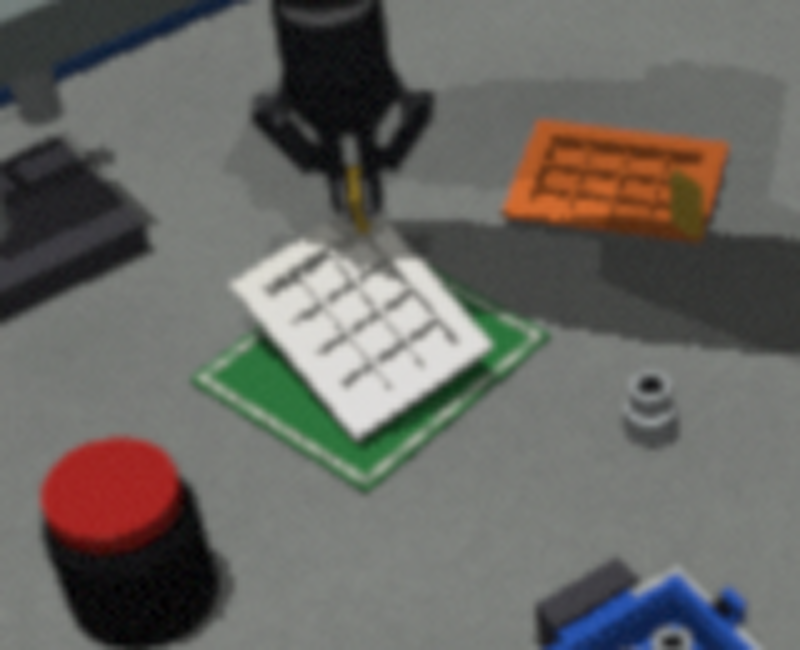

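Emit:
{"fn": "apply_moves", "kwargs": {
  "motion": [
    [0.2, 0, 3, 0],
    [0.5, 0, 6, 0],
    [0.8, 0, 9.5, 0],
    [2.5, 0, 11.5, 0],
    [4, 0, 13.5, 0],
    [5.5, 0, 15.5, 0],
    [6.6, 0, 17.3, 0],
    [7.6, 0, 19, 0]
  ]
}}

```text
clock: 17.5
position: [444.9, -457.9, 83.2]
ee_rot: [3.134, 0.078, -2.237]
contact_force: [-2.8, -4.1, 6.0]
opening: 9.0
```

Emit:
{"fn": "apply_moves", "kwargs": {
  "motion": [
    [1.2, 0, 2, 0],
    [2.4, 0, 4, 0],
    [3.5, 0, 6, 0],
    [4.6, 0, 8, 0],
    [5.7, 0, 10, 0],
    [6.8, 0, 12, 0],
    [8.6, 0, 14.3, 0]
  ]
}}

```text
clock: 18.2
position: [440.3, -463.3, 68.2]
ee_rot: [3.133, 0.079, -2.237]
contact_force: [-1.3, -1.6, 4.5]
opening: 9.3
```

```bash
python3 - <<'E'
from cell import *
from h import *
s=sense();print(s["position"],s["ee_rot"],s["contact_force"],s["torque"],s["opening"])
w=snapshot("scene");crop(w,"s12",180,80,340,210,5)
E
```

```text
[ 440.30035288 -463.34817896   68.18935322] [ 3.13327499  0.07899464 -2.23691672] [-1.32344063 -1.63617169  4.48256881] [ 0.43732399 -0.34815781 -0.03133841] 9.315504945228986
```

View pics/s12.png

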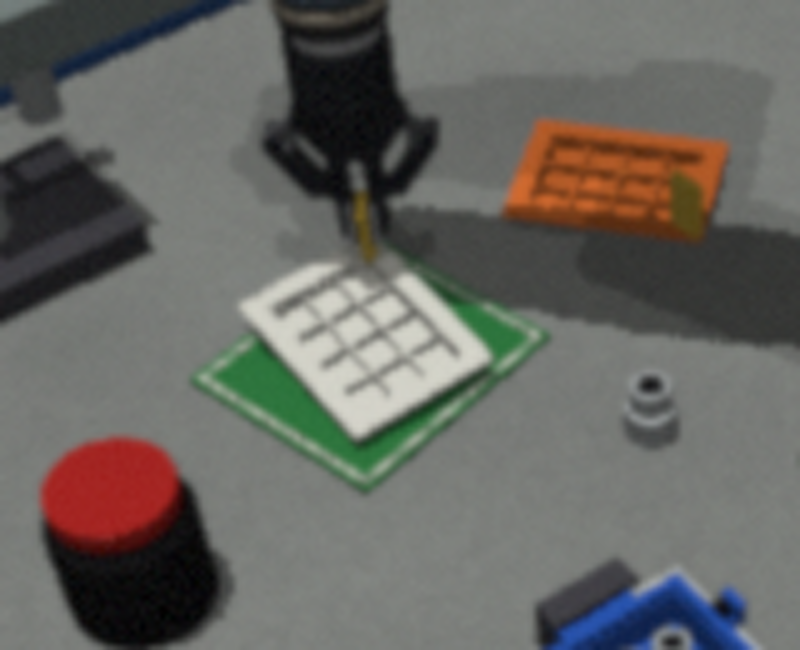

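Working gently. Continuing to flat.

Emit:
{"fn": "apply_moves", "kwargs": {
  "motion": [
    [1.1, 0, 2, 0],
    [2.1, 0, 4, 0],
    [3.1, 0, 6, 0],
    [4.1, 0, 8, 0],
    [5, 0, 10, 0],
    [5.8, 0, 11.5, 0],
    [6.3, 0, 12.5, 0]
  ]
}}

```text
clock: 18.95
position: [436.7, -467.0, 54.5]
ee_rot: [3.132, 0.079, -2.237]
contact_force: [-1.2, -3.8, 5.0]
opening: 9.1
```

Emit:
{"fn": "apply_moves", "kwargs": {
  "motion": [
    [0.4, 0, 0.7, 0],
    [0.8, 0, 1.4, 0],
    [0.8, 0, 1.4, 0]
  ]
}}

```text
clock: 19.25
position: [436.3, -467.2, 53.7]
ee_rot: [3.132, 0.079, -2.237]
contact_force: [-4.3, -0.1, 10.2]
opening: 9.3
```

```bash
python3 - <<'E'
from cell import *
from h import *
s=sense();print(s["position"],s["ee_rot"],s["contact_force"],s["torque"],s["opening"])
w=snapshot("scene");crop(w,"s13",180,80,340,210,5)
w=snapshot("wrist");cv2.imwrite("pics/w13.png",w["frame"][:,:,::-1])
E
```

```text
[ 436.30515352 -467.21058082   53.6888806 ] [ 3.13200621  0.07940557 -2.23650916] [-4.30332531 -0.06185495 10.19149985] [ 0.17418859 -0.17088497 -0.09056731] 9.272039801610058
```

View pics/s13.png

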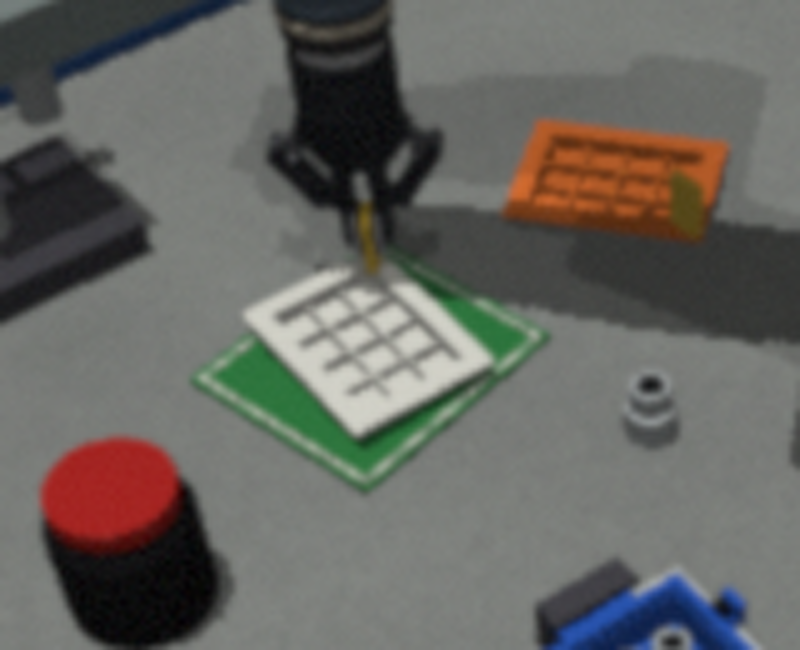

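View pics/w13.png

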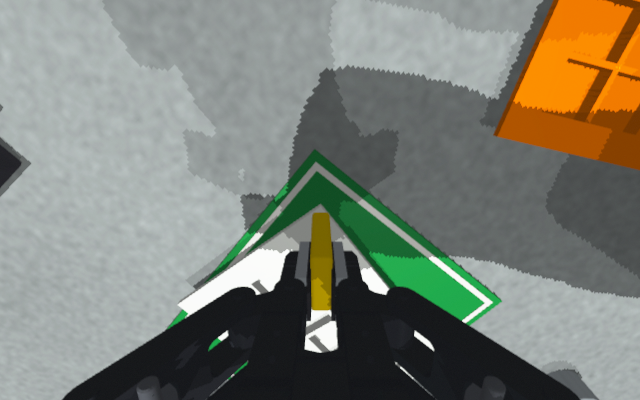

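Emit:
{"fn": "apply_moves", "kwargs": {
  "motion": [
    [-0.4, 0, -5, 0],
    [-1.2, 0, -15, 0],
    [-2.4, 0, -30, 0],
    [-4, 0, -50, 0],
    [-6, 0, -75, 0],
    [-8, 0, -100, 0],
    [-9.8, 0, -122, 0],
    [-11, 0, -138, 0],
    [-11.7, 0, -147, 0],
    [-12, 0, -150, 0]
  ]
}}

```text
clock: 20.35
position: [437.6, -468.0, 204.2]
ee_rot: [3.132, 0.079, -2.236]
contact_force: [0.3, 0.4, -0.6]
opening: 8.9
```

Emit:
{"fn": "apply_moves", "kwargs": {
  "motion": [
    [0, 0, 0, 0],
    [0, 0, 0, 0],
    [0, 0, 0, 0],
    [0, 0, 0, 0],
    [0, 0, 0, 0]
  ]
}}

```text
clock: 20.85
position: [437.4, -467.9, 203.0]
ee_rot: [3.131, 0.079, -2.237]
contact_force: [0.6, -0.7, -0.3]
opening: 9.1
```

```bash
python3 - <<'E'
from cell import *
from h import *
import pickle
s=sense();print(s["position"],s["ee_rot"],s["qd"],s["contact_force"],s["torque"],s["opening"])
w=snapshot("scene");crop(w,"s14",180,80,340,210,5)
t=snapshot("top");crop(t,"t14",370,130,530,260,5)
crop(w,"s14b",260,175,370,275,5.7)
pickle.dump((w,t),open("f.pkl","wb"))
E
```

```text
[ 437.36904799 -467.94189188  202.99598444] [ 3.13050227  0.07923981 -2.23666109] [-0.00062785 -0.00316415  0.00188723 -0.0004871  -0.00025474  0.00141996] [ 0.59639452 -0.71939706 -0.32949645] [-0.13432832  0.14565987  0.00077348] 9.068112722196421
```

View pics/s14.png

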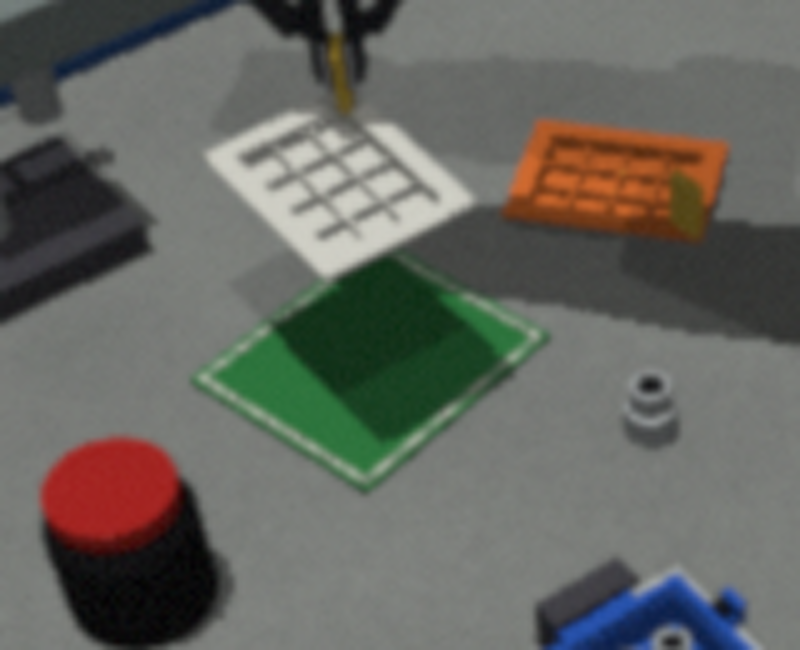

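View pics/t14.png

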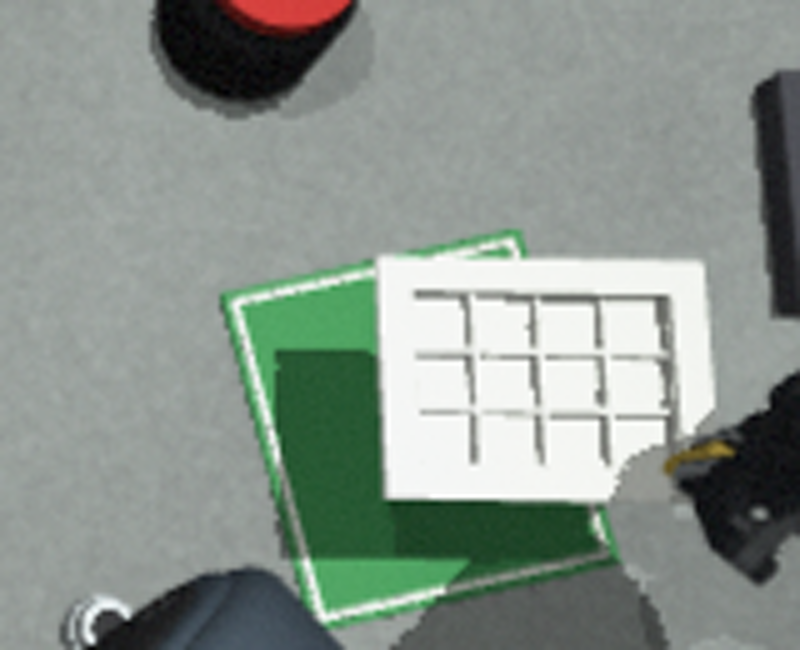

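View pics/s14b.png

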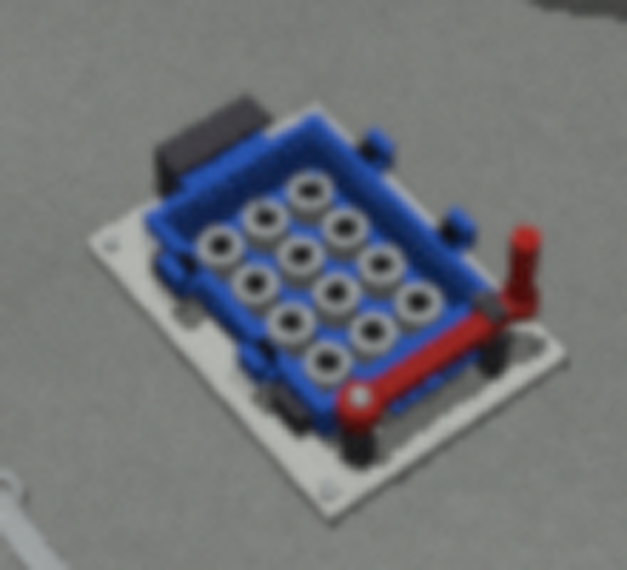

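```bash
python3 - <<'E'
from h import *
import pickle
t,s=pickle.load(open("f.pkl","rb"))
c=lambda u,v:(370+u/5-.4,130+v/5-.4)
d=lambda u,v:(180+u/5-.4,80+v/5-.4)
def two(a,b):
    A=[];B=[]
    for S,p in((s,a),(t,b)):
        x=ray(S,p,0)-S["position"];x/=np.linalg.norm(x);M=np.eye(3)-np.outer(x,x);A.append(M);B.append(M@S["position"])
    return np.linalg.lstsq(np.vstack(A),np.concatenate(B),rcond=None)[0]
F=two(c(377,256),d(328,278));L=two(c(386,498),d(475,200));Rr=two(c(705,262),d(205,153))
print(F,L,Rr,(L+Rr)/2,np.linalg.norm(F-L),np.linalg.norm(F-Rr))
Q=np.mean([ray(s,p,3) for p in [c(221,296),c(520,230),c(618,562),c(318,630)]],0);print("mat",Q)
n=np.cross(Rr-F,L-F);n/=np.linalg.norm(n);print("normal",n)
E
```

```text
[ 547.67922297 -326.83393566  168.58492886] [ 428.99269494 -325.18185733  170.04455826] [ 543.76134531 -486.62725438  169.93082185] [ 486.37702013 -405.90455586  169.98769005] 118.70699986264047 159.8470077943338
mat [ 487.31635742 -400.01892066    3.        ]
normal [-0.01240983 -0.00811752 -0.99989004]
```

Emit:
{"fn": "apply_moves", "kwargs": {
  "motion": [
    [-1.5, 1, 0, 0],
    [-3, 2.5, 0, 0],
    [-3, 2.5, 0, 0],
    [-3, 2.5, 0, 0],
    [-3, 2.5, 0, 0],
    [-3, 2.5, 0, 0]
  ]
}}

```text
clock: 21.55
position: [437.3, -464.2, 203.7]
ee_rot: [3.131, 0.079, -2.237]
contact_force: [-0.1, 0.3, -0.9]
opening: 9.2
```

```bash
python3 - <<'E'
from cell import *
from h import *
w=snapshot("scene");cv2.imwrite("pics/fin.png",w["frame"][:,:,::-1])
s=sense();print(s["clock"],s["position"],abs(s["qd"]).max(),s["opening"])
E
```

```text
21.6 [ 437.3466429  -464.1657232   203.67827422] 0.00156760973862321 8.987461522323159
```

View pics/fin.png

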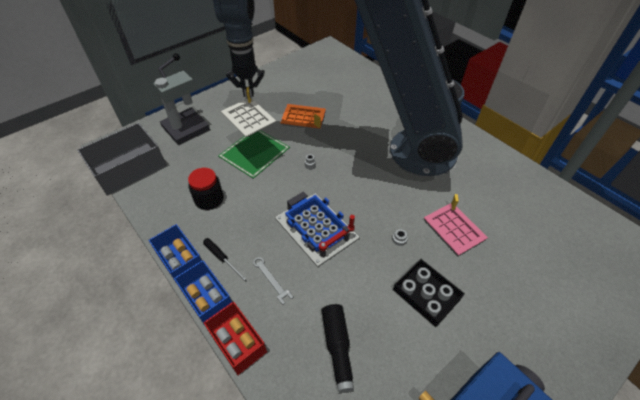

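The final picture shows the white tray held over the mat at about (248,118). The latch is across the blue stack at (340,238), and the bystanders are where they started.

```bash
python3 -c "
from cell import *
print(sign_off())"
```

```text
the job is handed in; nothing more can be done
None
```

The job is handed in at about 21.6 s on the robot's clock, with the white tray held still over the green mat.

- **Latch:** I swung it by the knob onto its hard stop, pushing with up to 16 N. Later pictures show it still across the tongue and in its catch.
- **Peel:** I gripped the yellow ear and lifted that corner along its arc to about 0.3 rad. The far corner stayed down until the clips let go, and the blue trays stayed seated.
- **Levelling:** The tray had turned in the jaws during the peel, so I pressed it flat on the mat with about 10 N, then raised it. It therefore touched the mat briefly.
- **Last checks:**
  - The rim measured about 169 mm above the bench, so the underside is at roughly 152 mm.
  - The tray was level within about 0.02 rad and its centre was within about 6 mm of the mat's. I then moved it 4 mm closer and did not measure it again.
  - Joint speeds were about zero and the grip was holding at 9 mm.
  - No bystander appears moved in the final picture, judged by eye.

**Off plan:** on the first approach the last joint reached its range limit (3.1405 of 3.14 rad) and left the tool tilted by about 0.08 rad. I corrected for that tilt from then on. The tilt happened to lie in the plane of the ear, so it did not affect the grasp.

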